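Test-fire the studio flash power pack

ROBOT

A 6-joint arm with a two-finger parallel gripper is mounted at the origin on the work surface; the furniture and walls round the work are solid. World frame = base frame: x ahead of the robot, y to its left, z up, the work surface at z = 0. Lengths are in m, angles in rad, forces in N, time in s.
With the tool pointing down it reaches from about 0.4 to 0.825 m from the base axis. Payload 7 kg.
Tool frame: the origin (TCP) lies at the very end of the fingers, on their centre line; the grasp point (between the pads) lies arm.grip_point_offset behind it (arm.grip_point_offset is the distance from the TCP to the grasp point, in m); z points along the fingers, y is the line along which they close (so a half turn about z gives the same grasp; the last joint's range is limited). The gripper opens to 88 mm and grips with 3 to 60 N. Pads are 19 mm wide; open, the fingers measure 130 mm over their backs; the gripper's body (78 mm by 193 mm) begins 47 mm behind the grasp point.
Start: joints at [-0.99, 0.359, 0.012, 0, -1.224, -0.288], TCP at [0.195, -0.646, 0.227] pointing down, gripper open.
Joint ranges: [-3.07, 3.07], [-1.43, 2.12], [-1.02, 1.25], [-3.03, 1.67], [-3.05, -0], [-3.03, 3.03]. Speed limits (rad/s): [2.39, 2.39, 3.01, 3.14, 3.14, 3.14].

INTERFACE

Orientations are given as [roll, pitch, yaw] about the fixed x, y, z axes, in that order (R = Rz(yaw) Ry(pitch) Rx(roll)).
In Python, from station import arm gives the robot as it stands.
- The arm moves only by the shell command python3 -m crank 'ROWS' [OPENING] [FORCE]. ROWS is JSON, a list of rows, each an object of numbers: "dx", "dy", "dz": the shift along the tool's x, y, z in cm; "wx", "wy", "wz": the turn, a rotation vector about the tool's x, y, z in degrees. A call has exactly 10 rows; each row is the pose to reach, as a shift and turn from the pose commanded when the call began, along the tool's axes at that moment; what a row does not reach only later rows make up. A row lasts 1/8 s, in which the tool goes at most 62.5 mm and 10.7 degrees, less where a joint would pass 70% of its speed; a pose out of reach is approached as far as the arm can. A call with a gripper value outside its range is refused whole. OPENING is the finger opening in cm, from 0 to 8.76, set as the call begins (- or left out, the last holds). The fingers move at their own pace and stop on an object; FORCE is the grip in N (left out, the last holds). Time passes only in rows, so rows that repeat a pose let the fingers close, or fill a call up. It gives the time, the measured TCP pose, the force, the opening and the grip force at its end, in the units of the state.
- arm.get_state(): the state, without advancing time (a new reading comes with each control period).
- arm.grab_frame(name): name is "scene" or "top" or "wrist"; returns the picture (480x640x3 uint8, red, green, blue); there is no depth.
- arm.calibration(name): a dict with "fx", "fy", "cx", "cy" (pixels), "world_from_camera" (4x4, takes a point from camera to world coordinates). Camera axes: x right, y down, z forward; pixel columns grow to the right and rows downward; lengths in m; the calibration is good to about 2 mm. A picture is of the moment at which its call begins: read the wrist's pose just before it. calibration takes no time and is no camera call; for the wrist camera it gives the pose at the moment of the call.
- arm.job_done(): hands the job in; it is judged then, once.
Trained networks look in the newest picture that a camera, given by its name, has taken for a name from the list of things; names that differ only in an ending like _2 or _b are one class to them, and where a whole thing is asked for, a point or a joint stands for the part that bears it (a point fixed in the world has none). Each returns a list of dicts, best first, with "confidence" (0 to 1); they miss things now and then, are a little off and sometimes report something else, mostly with a low value. They report only what shows in the picture. A call takes as long as a camera call. They do not tell look-alikes from the thing itself.
- arm.find_in(camera, query): "centre" ([x, y, z] in m, in world coordinates, good to about 4 mm: the middle of the surface that is visible of it).
- arm.masks_of(camera, query): "pixels" (480x640 bool, what is visible of it).
- arm.mark_of(camera, query): "centre" ([x, y, z] in m, in world coordinates, good to about 4 mm: a listed point, or the origin of a listed thing).
The state is a dict: "t": time; "q": joint angles; "qd": joint speeds; "joint_efforts": joint torques, N m; "eef_pos": TCP position; "ee_rot": TCP orientation; "force": force on the tool from outside, world axes, zero at the start; "moment": the same for the moment, N m; "width": finger opening in m; "gripper_force": force on a finger pad.
Only numpy, scipy, OpenCV 4.12 (cv2) and the standard library are available. Lean on these libraries where they do the work, as an engineer would, in place of code of your own. Each camera call takes 0.05 s, during which the arm holds its last target. There are 200 camera calls.

TASK

Test the studio flash pack with your closed fingertips: first push down the raised end of the rocker so that it tips fully over and stays (mains on), then press the large round key all the way in, where it stays (flash armed), and then press the small square key all the way in and let it spring back (test flash). Press in that order, leave the long narrow bar key alone, and do not shift, tip or pick up the cup, bottle and squeeze tube round the pack.

Things in the scene. Friction and masses are not known exactly. Their poses are not given: they have to be found in the camera images.
- pack: Grey flash power pack fixed to the table: 170 mm (its x), 290 mm (its y), 85 mm high. Origin: centre of the underside; x points from the front (three round sockets) to the back (black carrying bar 70 mm behind the middle, its top 105 mm above the table), z up. Four black switch modules stand in a row along y on its top, in a different order each time. All keys are the same plain grey.
- rocker_module: Black base of the rocker, fixed on the pack, 60 mm (pack x) by 50 mm (pack y), its top 93 mm above the table; the round, square and bar keys have the same base. Module centres are 62 mm apart along pack y, 10 mm in front of the pack's middle. Origin: centre of the underside, 85 mm above the table; axes as the pack's.
- rocker (a joint): Tilt of the rocker about its pivot (along pack y), rad: 0 to 0.06 at the start, back end raised (off); 0.4 with the back end fully down (on). It stays where it is left; about 3 N at its end moves it. Shallow V, 44 mm long (pack x), 26 mm wide; pivot at its middle, 100 mm above the table.
- rocker_high_end (a point): Point on the top face of the rocker's raised (back) end, 1.5 mm in from the edge, 19.5 mm behind the pivot; about 108 mm above the table when off, 100 mm when on; moves with the rocker. Its axes turn with the rocker; at the start they are those of the pack.
- round_key (a joint): Travel of the large round key, m: 0 to 0.001 at the start (up), 0.007 fully in. It has no return spring: slides down at about 3.5 N and stays where it is left.
- round_key_top (a point): Centre of the top face of the round key, 36 mm diameter; 105 mm above the table when up. Axes as the pack's.
- square_key (a joint): Travel of the small square key, m: 0 up, 0.006 fully in (about 4 N, stop beyond); springs back by itself.
- square_key_top (a point): Centre of the top face of the square key, 18x18 mm; 105 mm above the table when up. Axes as the pack's.
- bar_key (a joint): Travel of the long narrow bar key, m: 0 up, 0.006 fully in (about 4 N), springs back. To be left alone.
- bar_key_top (a point): Centre of the top face of the bar key, 42 mm (pack x) by 12 mm; 105 mm above the table when up.
- rinse_cup: Loose white plastic cup, 83 mm across, 106 mm high, upright at the left of the pack. Origin: centre of the underside.
- paint_bottle: Loose green paint bottle with white cap, 51 mm across, 146 mm high, upright at the right of the pack. Origin: centre of the underside.
- squeeze_tube: Loose white squeeze tube with a red cap, 193x53x36 mm, lying in front of the pack. Origin: centre of the underside; long axis y.
Things that resemble listed ones, but are neither listed nor needed, are in the scene too. There is more than one size of the paint_bottle; the one meant has the size given above.

How it is judged:
By the outcome, as a careful person would: the job done as asked, in the order asked, and still so for the second after the job is handed in, with the robot touching nothing.
It also fails if it takes over 42 s, if anything falls off the work surface, if the arm or the gripper's body presses on something with over 40 N, if the wrist force passes 120 N, or if a joint passes its speed limit or range.

## Working session

There is one attempt and no reset: what is moved stays moved. The work goes in short steps, Python scripts to look and compute and a shell command to move; the robot and the scene stay as the last step left them, time stands still between calls to the robot, and variables do not carry over. Pictures are saved under pics/ and viewed, at most 10 in all, crops included, and the job is handed in when it is done.

```bash
mkdir -p pics; python3 - <<'E'
from station import arm
import cv2,numpy as np
for c in ("scene","top"):
    im=arm.grab_frame(c); cv2.imwrite(f"pics/{c}0.png",im[:,:,::-1])
    k=arm.calibration(c); print(c,k['fx'],np.round(k['world_from_camera'],3).tolist())
    for q in ("pack","rocker_module","rocker_high_end","round_key_top","square_key_top","bar_key_top","rinse_cup","paint_bottle","squeeze_tube"):
        print(q,[(np.round(d['centre'],3).tolist(),round(d['confidence'],2)) for d in arm.mark_of(c,q)][:4])
s=arm.get_state();print({k:s[k] for k in("t","eef_pos","ee_rot","width","force")}, arm.grip_point_offset)
E
```

```text
scene 564.6770816226737 [[0.6, -0.37, 0.709, -0.306], [-0.8, -0.302, 0.519, -0.583], [0.022, -0.878, -0.477, 0.669], [0.0, 0.0, 0.0, 1.0]]
pack [([0.52, 0.032, -0.002], 0.61)]
rocker_module [([0.497, 0.112, 0.088], 0.76), ([0.504, 0.057, 0.105], 0.38)]
rocker_high_end [([0.517, 0.121, 0.107], 0.72), ([0.348, 0.054, -0.001], 0.43)]
round_key_top [([0.517, -0.002, 0.102], 0.54)]
square_key_top [([0.524, -0.063, 0.102], 0.65)]
bar_key_top [([0.504, 0.057, 0.106], 0.61), ([0.518, -0.003, 0.104], 0.58)]
rinse_cup [([0.495, 0.238, 0.001], 0.59)]
paint_bottle [([0.611, -0.231, 0.0], 0.86), ([0.525, -0.202, -0.0], 0.78), ([0.487, -0.289, 0.001], 0.75)]
squeeze_tube [([0.352, 0.052, 0.0], 0.85)]
top 512.0076921207464 [[-0.009, -0.988, 0.157, 0.327], [-1.0, 0.012, 0.023, 0.02], [-0.025, -0.157, -0.987, 1.266], [0.0, 0.0, 0.0, 1.0]]
pack [([0.526, 0.032, -0.001], 0.86), ([0.49, 0.239, -0.002], 0.16)]
rocker_module [([0.499, 0.121, 0.086], 0.65)]
rocker_high_end [([0.515, 0.118, 0.105], 0.5)]
round_key_top [([0.518, -0.007, 0.104], 0.5), ([0.501, 0.118, 0.087], 0.39), ([0.356, 0.057, 0.004], 0.22), ([0.522, 0.028, 0.002], 0.2)]
square_key_top [([0.531, -0.066, 0.102], 0.46)]
bar_key_top [([0.506, 0.064, 0.107], 0.42), ([0.488, 0.241, -0.001], 0.4)]
rinse_cup [([0.486, 0.24, -0.003], 0.66)]
paint_bottle [([0.521, -0.202, -0.002], 0.97), ([0.61, -0.233, 0.0], 0.59), ([0.49, -0.29, -0.0], 0.57)]
squeeze_tube [([0.352, 0.056, 0.001], 0.73)]
{'t': 1.0, 'eef_pos': array([ 0.19478104, -0.64623448,  0.22655786]), 'ee_rot': array([ 3.14156207e+00, -3.51844633e-05, -2.84879821e+00]), 'width': 0.08747549552598284, 'force': array([-0.58082313,  0.63293664, -0.24581399])} 0.0188
```

```bash
python3 - <<'E'
import cv2
a=cv2.imread("pics/top0.png");b=cv2.imread("pics/scene0.png")
cv2.imwrite("pics/both.png",cv2.resize(cv2.vconcat([a,b]),(450,600)) )
E
```

```text
(no output)
```

View pics/top0.png

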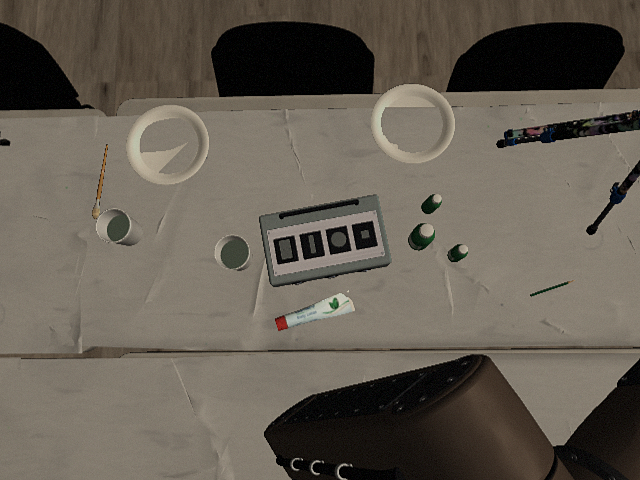

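View pics/scene0.png

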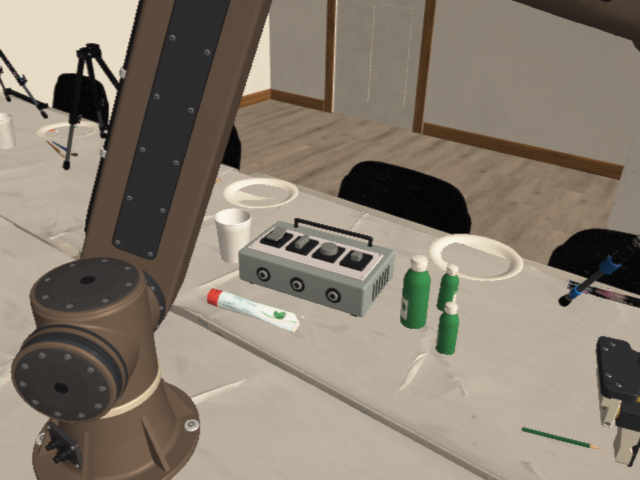

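Top view, switches from left to right: rocker (285,250), bar (311,245), round (339,240), square (365,235). The cup is at (233,252), with a look-alike at (117,228). The bottles are at (421,236), (432,203) and (458,253), and the tube at (315,310). Next I'll check the key choice in a close crop and refine the pack pose.

```bash
cat > h.py <<'E'
import numpy as np, cv2
from station import arm
def ray(c,uv,z):
    k=arm.calibration(c);T=np.array(k['world_from_camera'])
    d=T[:3,:3]@[(uv[0]-k['cx'])/k['fx'],(uv[1]-k['cy'])/k['fy'],1]
    return T[:3,3]+d*(z-T[2,3])/d[2]
E
python3 - <<'E'
from h import *
cv2.imwrite("pics/crop.png",cv2.resize(cv2.imread("pics/top0.png")[185:295,250:400],None,fx=5,fy=5,interpolation=2))
for c in("top","scene"):
    arm.grab_frame(c)
    for q,z in(("rocker_module",.093),("rocker_high_end",.102),("round_key_top",.103),("square_key_top",.103),("bar_key_top",.103),("pack",.085)):
        for d in arm.masks_of(c,q)[:2]:
            m=d['pixels'];v,u=np.nonzero(m);uv=(u.mean(),v.mean())
            print(c,q,round(d['confidence'],2),m.sum(),np.round(uv,1),np.round(ray(c,uv,z),4))
            if q=="pack" and c=="top":
                n=cv2.findContours(m.astype('uint8'),0,2)[0];n=max(n,key=len)[:,0]
                w=np.array([ray(c,p,.085)[:2] for p in n],'float32');print(cv2.minAreaRect(w))
E
```

```text
top rocker_module 0.68 526 [285.5 249.4] [0.4947 0.1175 0.093 ]
top rocker_module 0.64 555 [421.  236.1] [ 0.5218 -0.1961  0.093 ]
top rocker_high_end 0.53 206 [285.5 248.2] [0.4962 0.1169 0.102 ]
top rocker_high_end 0.33 63 [311.6 243. ] [0.5075 0.0567 0.102 ]
top round_key_top 0.68 201 [338.1 239.3] [ 0.5152 -0.0044  0.103 ]
top square_key_top 0.56 54 [364.3 234.1] [ 0.5266 -0.0647  0.103 ]
top bar_key_top 0.38 86 [311.8 244.4] [0.5041 0.0562 0.103 ]
top pack 0.74 6507 [324.  239.7] [0.5176 0.0282 0.085 ]
((0.5161805748939514, 0.02730882167816162), (0.17620696127414703, 0.28685158491134644), 10.046727180480957)
top pack 0.18 1349 [317.4 310.7] [0.3533 0.045  0.085 ]
((0.3502984344959259, 0.052664414048194885), (0.04811057448387146, 0.18082627654075623), 17.721843719482422)
scene rocker_module 0.89 409 [276.2 237.4] [0.4922 0.1149 0.093 ]
scene rocker_high_end 0.57 158 [276.1 233.4] [0.4929 0.1157 0.102 ]
scene round_key_top 0.45 191 [328.2 248.3] [ 0.5095 -0.0091  0.103 ]
scene round_key_top 0.43 186 [277.4 233. ] [0.4947 0.1135 0.103 ]
scene square_key_top 0.19 190 [276.4 233.4] [0.4921 0.114  0.103 ]
scene bar_key_top 0.6 95 [301.6 241.4] [0.4984 0.0508 0.103 ]
scene pack 0.64 8384 [318.8 268.7] [ 0.4583 -0.0244  0.085 ]
```

View pics/crop.png

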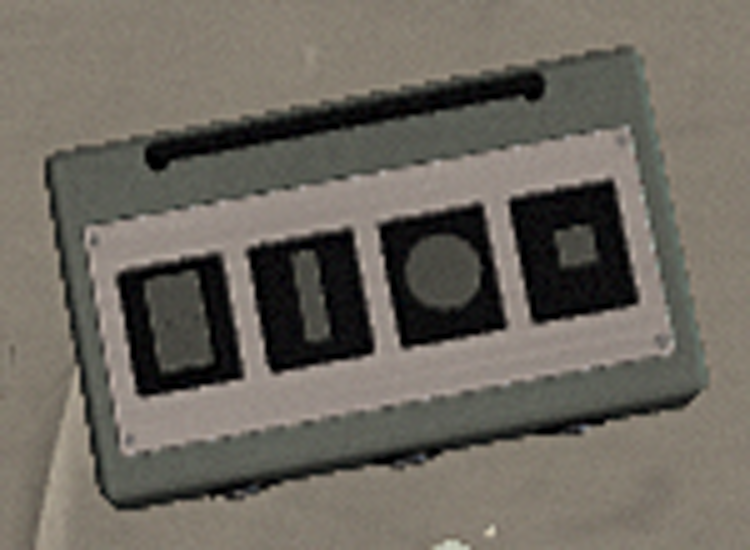

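The crop confirms it: rocker plate at crop (180,322), narrow bar (311,296), disc (443,272), small square (576,246). The module spacing measures 61.5 mm against the specified 62, and pack yaw is about 10°.

World targets:
- **Rocker:** (0.513, 0.120)
- **Round key:** (0.516, -0.0045)
- **Square key:** (0.527, -0.0647)

I'll now close the fingers and approach high, with the tool turned to the pack yaw.

```bash
python3 -m crank '[{"dx":-3,"dy":2.3,"dz":-1,"wz":0.7},{"dx":-7.5,"dy":5.8,"dz":-1,"wz":1.5},{"dx":-12,"dy":9.2,"dz":-1,"wz":2.3},{"dx":-16.5,"dy":12.6,"dz":-1,"wz":3},{"dx":-21,"dy":16.1,"dz":-1,"wz":4},{"dx":-25.5,"dy":19.5,"dz":-1,"wz":5},{"dx":-30,"dy":23,"dz":-1,"wz":6},{"dx":-34,"dy":26,"dz":-1,"wz":6.8},{"dx":-37,"dy":28.4,"dz":-1,"wz":6.8},{"dx":-38.7,"dy":29.7,"dz":-1,"wz":6.8}]' 0 20
python3 -m crank '[{"dx":-0.5,"dy":2},{"dx":-1.5,"dy":6},{"dx":-2.6,"dy":10},{"dx":-3.8,"dy":14},{"dx":-5,"dy":18.5},{"dx":-6.2,"dy":23},{"dx":-7.4,"dy":27.5},{"dx":-8.5,"dy":31.5,"dz":1},{"dx":-9.3,"dy":34.5,"dz":2},{"dx":-9.7,"dy":35.9,"dz":3}]'
```

```text
$[0]: bad value
$[0]: bad value
```

```bash
python3 -m crank '[{"dx":-3,"dy":2.3,"dz":-1,"wx":0,"wy":0,"wz":0.7},{"dx":-7.5,"dy":5.8,"dz":-1,"wx":0,"wy":0,"wz":1.5},{"dx":-12,"dy":9.2,"dz":-1,"wx":0,"wy":0,"wz":2.3},{"dx":-16.5,"dy":12.6,"dz":-1,"wx":0,"wy":0,"wz":3},{"dx":-21,"dy":16.1,"dz":-1,"wx":0,"wy":0,"wz":4},{"dx":-25.5,"dy":19.5,"dz":-1,"wx":0,"wy":0,"wz":5},{"dx":-30,"dy":23,"dz":-1,"wx":0,"wy":0,"wz":6},{"dx":-34,"dy":26,"dz":-1,"wx":0,"wy":0,"wz":6.8},{"dx":-37,"dy":28.4,"dz":-1,"wx":0,"wy":0,"wz":6.8},{"dx":-38.7,"dy":29.7,"dz":-1,"wx":0,"wy":0,"wz":6.8}]' 0 20
```

```text
t: 2.95
eef_pos: [0.4806, -0.2487, 0.2368]
ee_rot: [-3.141, 0.0, -2.966]
force: [0.2, 0.2, 0.1]
width: 0.0008
gripper_force: 0.0
```

```bash
python3 -m crank '[{"dx":-0.5,"dy":2,"dz":0,"wx":0,"wy":0,"wz":0},{"dx":-1.6,"dy":6.5,"dz":0,"wx":0,"wy":0,"wz":0},{"dx":-3,"dy":11.5,"dz":0,"wx":0,"wy":0,"wz":0},{"dx":-4.5,"dy":17,"dz":0,"wx":0,"wy":0,"wz":0},{"dx":-6,"dy":22.5,"dz":0,"wx":0,"wy":0,"wz":0},{"dx":-7.5,"dy":28,"dz":1,"wx":0,"wy":0,"wz":0},{"dx":-8.8,"dy":32.5,"dz":3,"wx":0,"wy":0,"wz":0},{"dx":-9.6,"dy":35.2,"dz":6,"wx":0,"wy":0,"wz":0},{"dx":-9.6,"dy":35.8,"dz":8.5,"wx":0,"wy":0,"wz":0},{"dx":-9.6,"dy":35.8,"dz":9.5,"wx":0,"wy":0,"wz":0}]'
python3 - <<'E'
from h import *
im=arm.grab_frame("wrist");a=cv2.imwrite("pics/w1.png",im[:,:,::-1])
s=arm.get_state();print(s['t'],s['eef_pos'],s['ee_rot'],s['force'])
for q in("rocker_high_end","round_key_top","square_key_top","bar_key_top"):
    print(q,[(np.round(d['centre'],4).tolist(),round(d['confidence'],2)) for d in arm.mark_of("wrist",q)][:3])
E
```

```text
t: 4.2
eef_pos: [0.5115, 0.1188, 0.1402]
ee_rot: [-3.141, -0.002, -2.967]
force: [0.5, -0.7, 0.8]
width: 0.0003
gripper_force: 0.0
4.25 [0.51136381 0.11832417 0.13970693] [-3.14059873e+00 -2.68521596e-03 -2.96759319e+00] [ 0.28504571 -0.49422076 -1.93738509]
rocker_high_end [([0.5097, 0.1268, 0.1077], 0.59)]
round_key_top [([0.5171, -0.0004, 0.1051], 0.65)]
square_key_top []
bar_key_top [([0.5064, 0.0601, 0.1094], 0.84), ([0.5132, 0.124, 0.1071], 0.51)]
```

View pics/w1.png

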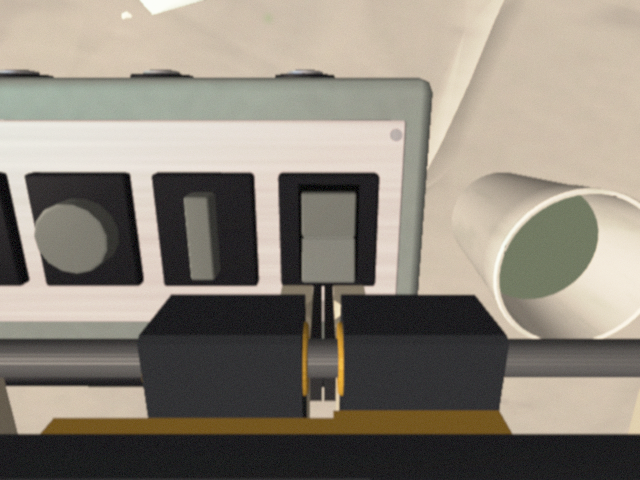

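The wrist view is square with the pack. The rocker base spans (279–378, 173–285), the bar is at (201,236) and the round key top at (72,237). The fingertips sit above the rocker's back end. I'll check its position from the pixels.

```bash
python3 - <<'E'
from h import *
c=np.array([ray("wrist",p,.093) for p in((279,173),(378,173),(376,285),(281,285))]);print(c.round(4),c.mean(0))
print(np.linalg.norm(c[0]-c[1]),np.linalg.norm(c[1]-c[2]))
print("pivot",ray("wrist",(328.5,237),.100),"round",ray("wrist",(72,237),.105),"bar",ray("wrist",(198,236),.105))
E
```

```text
[[0.47   0.0911 0.093 ]
 [0.4616 0.1387 0.093 ]
 [0.5201 0.1503 0.093 ]
 [0.5288 0.1007 0.093 ]] [0.49509623 0.12018848 0.093     ]
0.048414893414289346 0.059610419252098326
pivot [0.49592081 0.12024332 0.1       ] round [ 0.5157993  -0.00194553  0.105     ] bar [0.50475995 0.05786337 0.105     ]
```

The rocker end lies at about (0.512, 0.122), and the tip is within 3 mm of it. Now the press.

```bash
python3 -m crank '[{"dx":0,"dy":0.3,"dz":1,"wx":0,"wy":0,"wz":0},{"dx":0,"dy":0.3,"dz":2,"wx":0,"wy":0,"wz":0},{"dx":0,"dy":0.3,"dz":2.8,"wx":0,"wy":0,"wz":0},{"dx":0,"dy":0.3,"dz":3.2,"wx":0,"wy":0,"wz":0},{"dx":0,"dy":0.3,"dz":3.4,"wx":0,"wy":0,"wz":0},{"dx":0,"dy":0.3,"dz":3.6,"wx":0,"wy":0,"wz":0},{"dx":0,"dy":0.3,"dz":3.7,"wx":0,"wy":0,"wz":0},{"dx":0,"dy":0.3,"dz":3.8,"wx":0,"wy":0,"wz":0},{"dx":0,"dy":0.3,"dz":3.9,"wx":0,"wy":0,"wz":0},{"dx":0,"dy":0.3,"dz":3.9,"wx":0,"wy":0,"wz":0}]'
```

```text
t: 5.7
eef_pos: [0.5121, 0.1222, 0.1028]
ee_rot: [3.141, 0.001, -2.967]
force: [1.7, -0.3, 2.7]
width: 0.0007
gripper_force: 1.4
```

```bash
python3 -m crank '[{"dx":0,"dy":0,"dz":0.1,"wx":0,"wy":0,"wz":0},{"dx":0,"dy":0,"dz":0.2,"wx":0,"wy":0,"wz":0},{"dx":0,"dy":0,"dz":0.3,"wx":0,"wy":0,"wz":0},{"dx":0,"dy":0,"dz":0.35,"wx":0,"wy":0,"wz":0},{"dx":0,"dy":0,"dz":0.4,"wx":0,"wy":0,"wz":0},{"dx":0,"dy":0,"dz":0.4,"wx":0,"wy":0,"wz":0},{"dx":0,"dy":0,"dz":0.45,"wx":0,"wy":0,"wz":0},{"dx":0,"dy":0,"dz":0.45,"wx":0,"wy":0,"wz":0},{"dx":0,"dy":0,"dz":0.45,"wx":0,"wy":0,"wz":0},{"dx":0,"dy":0,"dz":0.45,"wx":0,"wy":0,"wz":0}]'
```

```text
t: 6.95
eef_pos: [0.5121, 0.1223, 0.1]
ee_rot: [3.141, 0.002, -2.967]
force: [-5.0, -0.2, 20.3]
width: 0.0003
gripper_force: 10.4
```

The stop was met at z = 0.100 with 20 N. I'll lift, carry across to the round key and look.

```bash
python3 -m crank '[{"dx":0,"dy":0,"dz":-1,"wx":0,"wy":0,"wz":0},{"dx":0,"dy":0,"dz":-3,"wx":0,"wy":0,"wz":0},{"dx":0.2,"dy":-1.5,"dz":-4.5,"wx":0,"wy":0,"wz":0},{"dx":0.6,"dy":-4,"dz":-4.5,"wx":0,"wy":0,"wz":0},{"dx":1,"dy":-7,"dz":-4.5,"wx":0,"wy":0,"wz":0},{"dx":1.4,"dy":-10,"dz":-4.5,"wx":0,"wy":0,"wz":0},{"dx":1.7,"dy":-11.8,"dz":-4.5,"wx":0,"wy":0,"wz":0},{"dx":1.8,"dy":-12.4,"dz":-4.2,"wx":0,"wy":0,"wz":0},{"dx":1.8,"dy":-12.4,"dz":-4,"wx":0,"wy":0,"wz":0},{"dx":1.8,"dy":-12.4,"dz":-4,"wx":0,"wy":0,"wz":0}]'
python3 - <<'E'
from h import *
im=arm.grab_frame("wrist");a=cv2.imwrite("pics/w2.png",im[:,:,::-1])
s=arm.get_state();print(s['t'],s['eef_pos'],s['force'])
E
```

```text
t: 8.2
eef_pos: [0.5153, -0.0028, 0.1378]
ee_rot: [3.142, -0.001, -2.967]
force: [0.4, -0.2, -0.0]
width: 0.0004
gripper_force: 0.0
8.25 [ 0.51531045 -0.00271558  0.13787739] [ 0.18474008  0.1402612  -0.39048826]
```

View pics/w2.png

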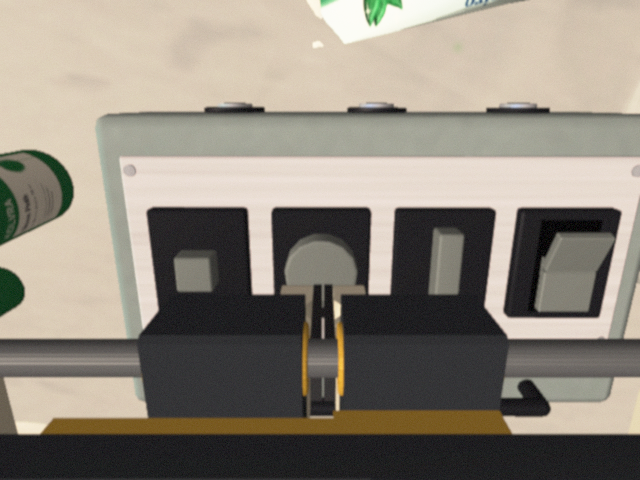

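The rocker at (577,270) now has its front end raised and its back end flat, so mains is on. The tips are over the round key (321,265). Square key top centre is near (196,272). Next I'll press the round key.

```bash
python3 - <<'E'
from h import *
print(ray("wrist",(196,272),.105))
E
python3 -m crank '[{"dx":0,"dy":0,"dz":1,"wx":0,"wy":0,"wz":0},{"dx":0,"dy":0,"dz":2,"wx":0,"wy":0,"wz":0},{"dx":0,"dy":0,"dz":2.8,"wx":0,"wy":0,"wz":0},{"dx":0,"dy":0,"dz":3.2,"wx":0,"wy":0,"wz":0},{"dx":0,"dy":0,"dz":3.5,"wx":0,"wy":0,"wz":0},{"dx":0,"dy":0,"dz":3.7,"wx":0,"wy":0,"wz":0},{"dx":0,"dy":0,"dz":3.85,"wx":0,"wy":0,"wz":0},{"dx":0,"dy":0,"dz":4,"wx":0,"wy":0,"wz":0},{"dx":0,"dy":0,"dz":4.1,"wx":0,"wy":0,"wz":0},{"dx":0,"dy":0,"dz":4.1,"wx":0,"wy":0,"wz":0}]'
```

```text
[ 0.52395886 -0.06170019  0.105     ]
t: 9.5
eef_pos: [0.5154, -0.0033, 0.0982]
ee_rot: [-3.141, 0.0, -2.967]
force: [-6.7, 0.5, 13.4]
width: 0.0007
gripper_force: 7.1
```

```bash
python3 -m crank '[{"dx":0,"dy":0,"dz":0.1,"wx":0,"wy":0,"wz":0},{"dx":0,"dy":0,"dz":0.2,"wx":0,"wy":0,"wz":0},{"dx":0,"dy":0,"dz":0.2,"wx":0,"wy":0,"wz":0},{"dx":0,"dy":0,"dz":0.2,"wx":0,"wy":0,"wz":0},{"dx":0,"dy":0,"dz":0.2,"wx":0,"wy":0,"wz":0},{"dx":0,"dy":0,"dz":0.2,"wx":0,"wy":0,"wz":0},{"dx":0,"dy":0,"dz":0.2,"wx":0,"wy":0,"wz":0},{"dx":0,"dy":0,"dz":0.2,"wx":0,"wy":0,"wz":0},{"dx":0,"dy":0,"dz":0.2,"wx":0,"wy":0,"wz":0},{"dx":0,"dy":0,"dz":0.2,"wx":0,"wy":0,"wz":0}]'
python3 -m crank '[{"dx":0,"dy":0,"dz":-1,"wx":0,"wy":0,"wz":0},{"dx":0,"dy":0,"dz":-3,"wx":0,"wy":0,"wz":0},{"dx":0,"dy":-0.5,"dz":-4.3,"wx":0,"wy":0,"wz":0},{"dx":0,"dy":-2,"dz":-4.3,"wx":0,"wy":0,"wz":0},{"dx":0,"dy":-4,"dz":-4.3,"wx":0,"wy":0,"wz":0},{"dx":0,"dy":-5.5,"dz":-4.3,"wx":0,"wy":0,"wz":0},{"dx":0,"dy":-6.1,"dz":-4.3,"wx":0,"wy":0,"wz":0},{"dx":0,"dy":-6.1,"dz":-4.3,"wx":0,"wy":0,"wz":0},{"dx":0,"dy":-6.1,"dz":-4.3,"wx":0,"wy":0,"wz":0},{"dx":0,"dy":-6.1,"dz":-4.3,"wx":0,"wy":0,"wz":0}]'
python3 - <<'E'
from h import *
im=arm.grab_frame("wrist");a=cv2.imwrite("pics/w3.png",im[:,:,::-1])
s=arm.get_state();print(s['t'],s['eef_pos'],s['force'])
E
```

```text
t: 10.75
eef_pos: [0.5155, -0.0034, 0.098]
ee_rot: [-3.141, 0.001, -2.966]
force: [-14.4, 3.0, 33.1]
width: 0.0005
gripper_force: 16.1
t: 12.0
eef_pos: [0.526, -0.0629, 0.1381]
ee_rot: [3.142, 0.0, -2.967]
force: [-0.4, -0.0, -0.2]
width: 0.0005
gripper_force: 0.0
12.05 [ 0.52596523 -0.06292709  0.13813927] [ 0.676114   -0.93951591 -0.20197504]
```

View pics/w3.png

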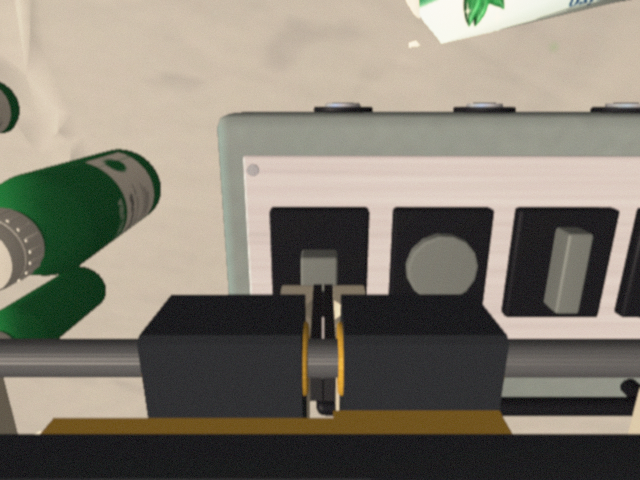

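The round key (441,266) is now low and flush, so the flash is armed. The square key (319,265) is directly ahead of the tips. Now the square press.

```bash
python3 -m crank '[{"dx":0,"dy":0,"dz":1,"wx":0,"wy":0,"wz":0},{"dx":0,"dy":0,"dz":2,"wx":0,"wy":0,"wz":0},{"dx":0,"dy":0,"dz":2.8,"wx":0,"wy":0,"wz":0},{"dx":0,"dy":0,"dz":3.2,"wx":0,"wy":0,"wz":0},{"dx":0,"dy":0,"dz":3.5,"wx":0,"wy":0,"wz":0},{"dx":0,"dy":0,"dz":3.7,"wx":0,"wy":0,"wz":0},{"dx":0,"dy":0,"dz":3.9,"wx":0,"wy":0,"wz":0},{"dx":0,"dy":0,"dz":4.1,"wx":0,"wy":0,"wz":0},{"dx":0,"dy":0,"dz":4.15,"wx":0,"wy":0,"wz":0},{"dx":0,"dy":0,"dz":4.15,"wx":0,"wy":0,"wz":0}]'
```

```text
t: 13.3
eef_pos: [0.5258, -0.0635, 0.0989]
ee_rot: [-3.141, 0.001, -2.967]
force: [-11.3, 2.6, 25.1]
width: 0.0005
gripper_force: 12.3
```

At z = 0.0989 with 25 N, the key is fully in against its stop. I'll lift clear and check.

```bash
python3 -m crank '[{"dx":0,"dy":0,"dz":-0.5,"wx":0,"wy":0,"wz":0},{"dx":0,"dy":0,"dz":-2,"wx":0,"wy":0,"wz":0},{"dx":0,"dy":0,"dz":-4,"wx":0,"wy":0,"wz":0},{"dx":0,"dy":0,"dz":-7,"wx":0,"wy":0,"wz":0},{"dx":2,"dy":0,"dz":-10,"wx":0,"wy":0,"wz":0},{"dx":4,"dy":0,"dz":-12,"wx":0,"wy":0,"wz":0},{"dx":6,"dy":0,"dz":-13,"wx":0,"wy":0,"wz":0},{"dx":6,"dy":2,"dz":-13,"wx":0,"wy":0,"wz":0},{"dx":6,"dy":4,"dz":-13,"wx":0,"wy":0,"wz":0},{"dx":6,"dy":4,"dz":-13,"wx":0,"wy":0,"wz":0}]'
python3 - <<'E'
from h import *
im=arm.grab_frame("scene")[:,:,::-1];cv2.imwrite("pics/s4.png",cv2.resize(im[170:370,190:480],(800,552)))
E
```

```text
t: 14.55
eef_pos: [0.4602, -0.0335, 0.2274]
ee_rot: [3.141, 0.002, -2.966]
force: [-0.2, 0.3, -0.5]
width: 0.0005
gripper_force: 0.0
```

View pics/s4.png

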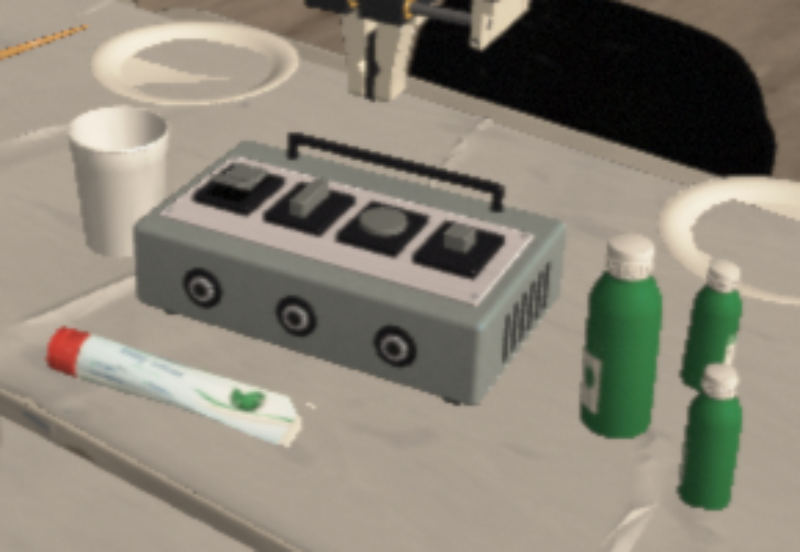

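The rocker (235,180) is tipped over, the round key (385,220) is low, and the square key (460,237) and bar (312,195) are up. The cup, bottles and tube are where they were, so I'm handing in.

```bash
python3 -c "from station import arm; print(arm.job_done())"
```

```text
the job is handed in; nothing more can be done
None
```

I pressed the rocker (mains on), round key (flash armed) and square key (test flash, sprung back) in that order, without disturbing the bar key, cup, bottle or tube; the job was handed in at about 15 s, and no verdict came back.

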